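Load the specimen caddy in balance

ROBOT

A 6-joint arm with a two-finger parallel gripper is mounted at the origin on the work surface. World frame = base frame: x ahead of the robot, y to its left, z up, the work surface at z = 0. Lengths are in m, angles in degrees, forces in N, time in s.
With the tool pointing down it reaches from about 0.4 to 0.825 m from the base axis. Payload 7 kg.
Tool frame: the origin (TCP) lies at the very end of the fingers, on their centre line; the grasp point (between the pads) lies 19 mm behind it; z points along the fingers, y is the line along which they close (so a half turn about z gives the same grasp; the last joint's range is limited). The gripper opens to 88 mm and grips with 3 to 60 N. Pads are 19 mm wide; open, the fingers measure 130 mm over their backs; the gripper's body (78 mm by 193 mm) begins 47 mm behind the grasp point.
Start: joints at [-60.441, 20.546, 0.682, 0, -70.136, -16.507], TCP at [0.152, -0.658, 0.227] pointing down, gripper open.
Joint ranges: [-176.03, 176.03], [-82.01, 121.73], [-58.28, 71.71], [-173.87, 95.51], [-174.79, -0.11], [-173.66, 173.66]. Speed limits (degrees/s): [136.94, 136.94, 172.46, 180, 180, 180].

INTERFACE

Orientations are given as [roll, pitch, yaw] about the fixed x, y, z axes, in that order (R = Rz(yaw) Ry(pitch) Rx(roll)).
In Python, from plant import ctrl, cams, workorder gives the robot as it stands.
- The arm moves only by the tool play_rows, never from a script. Its argument "motion" is a list of rows, each an object of numbers: "x", "y", "z": the shift along the tool's x, y, z normalised to -1 to 1, where 1 is 0.025 m; "rx", "ry", "rz": the turn, a rotation vector about the tool's x, y, z normalised to -1 to 1, where 1 is 4 degrees. A call has 1 to 20 rows; each row shifts and turns the commanded pose from where the row before left it, along the tool's axes as they then stand; what a row does not reach is not made up. A row lasts 1/8 s, in which the tool goes at most 62.5 mm and 10.7 degrees, less where a joint would pass 70% of its speed; a pose out of reach is approached as far as the arm can. A call with a number of a shift or a turn outside -1 to 1 is refused whole. A call with a gripper value outside its range is refused whole. "fingers" is the opening, from -1 (shut) to 1 (fully open), set as the call begins (left out, the last holds). The fingers move at their own pace and stop on an object; the grip force is fixed at half the most. Time passes only in rows, so rows that do not move let the fingers close. It gives the time, the measured TCP pose, the force, the opening and the grip force at its end, in the units of the state.
- ctrl.get_obs(): the state, without advancing time (a new reading comes with each control period).
- cams.snapshot(name): name is "scene" or "top"; returns the picture (400x640x3 uint8, blue, green, red); there is no depth.
- cams.get_calibration(name): a dict with "vertical_fov" (degrees; the focal length in pixels is half the picture's height over the tangent of half this angle, whatever the lens; pixels are square), "cx", "cy" (the principal point, pixels), "position" and "rotation" of the camera in the world. Camera axes: x right, y up, looking along -z (the intrinsics and any distortion apply to the point x, -y, -z); pixel columns grow to the right and rows downward; lengths in m; the calibration is good to about 2 mm. A picture is of the moment at which its call begins. get_calibration takes no time and is no camera call.
- workorder.close_job(): hands the job in; it is judged then, once.
The state is a dict: "clock": time; "joint_pos": joint angles; "qvel": joint speeds; "tau": joint torques, N m; "tool_pos": TCP position; "orientation": TCP orientation; "force": force on the tool from outside, world axes, zero at the start; "moment": the same for the moment, N m; "opening": finger opening in m; "gripper_force": force on a finger pad.
Only numpy, scipy, OpenCV 4.12 (cv2) and the standard library are available. Lean on these libraries where they do the work, as an engineer would, in place of code of your own. Each camera call takes 0.05 s, during which the arm holds its last target. There are 200 camera calls.

TASK

Collect the four wide, lidded specimen jars from the bench into the grey caddy, one standing in each compartment: first the two tall ones in diagonally opposite compartments so that the light caddy stays balanced, and after them the two short ones in the other two. Set each jar down upright without dropping it, do not tip the caddy or push it from its place, and leave the dropper bottle, the lidless cup and the slim vial where they stand.

Things in the scene. Friction and masses are not known exactly. Their poses are not given: they have to be found in the camera images.
- tall_a: tall capped specimen jar, one of two alike: straight round body of milky plastic, 44 mm diameter, with a ribbed blue screw lid 46 mm in diameter (48 mm over the ribs, which are only a look) and 14 mm high; 75 mm high overall, about 150 g, stands on the bench. Origin: centre of the underside, z up; it is round, so its yaw means nothing.
- tall_b: tall capped specimen jar, one of two alike: straight round body of milky plastic, 44 mm diameter, with a ribbed blue screw lid 46 mm in diameter (48 mm over the ribs, which are only a look) and 14 mm high; 75 mm high overall, about 150 g, stands on the bench. Origin: centre of the underside, z up; it is round, so its yaw means nothing.
- short_a: short capped specimen jar, one of two alike: as the tall ones (44 mm diameter, blue screw lid 46 mm in diameter and 14 mm high) but only 48 mm high overall, about 80 g, stands on the bench. Origin: centre of the underside, z up; it is round, so its yaw means nothing.
- short_b: short capped specimen jar, one of two alike: as the tall ones (44 mm diameter, blue screw lid 46 mm in diameter and 14 mm high) but only 48 mm high overall, about 80 g, stands on the bench. Origin: centre of the underside, z up; it is round, so its yaw means nothing.
- dropper: look-alike, stays where it is: dropper bottle of the same milky plastic, 44 mm diameter body, shoulder at 52 mm, narrow neck with a slim 21 mm blue cap and a pointed 8 mm tip, 90 mm high. Origin: centre of the underside, z up; it is round, so its yaw means nothing.
- open_cup: look-alike, stays where it is: empty specimen cup without a lid, 44 mm diameter, 42 mm high, open at the top. Origin: centre of the underside, z up; it is round, so its yaw means nothing.
- vial: look-alike, stays where it is: slim vial of milky plastic with a blue cap, 27 mm diameter, 62 mm high. Origin: centre of the underside, z up; it is round, so its yaw means nothing.
- caddy: light grey plastic caddy, loose on the bench, about 300 g: open square tray 172 x 172 mm, 24 mm high, floor and walls 4 mm thick, a cross-shaped 4 mm divider as high as the walls makes four compartments 80 mm square. Origin: centre of the underside; x and y along its sides, z up. Compartment centres at x = +-42 mm, y = +-42 mm in its frame, their floor at z = 4 mm.
There are look-alikes about, which are no part of the job. Leave any red look-alike of the tall_a alone.

How it is judged (in metres and radians):
On the way:
1. both tall jars stand released in diagonally opposite compartments of the caddy while neither short jar is in it yet ((((x of tall_a in the frame of caddy between 0.022 and 0.062 m and y of tall_a in the frame of caddy between 0.022 and 0.062 m and z of each of tall_a, tall_b in the frame of caddy below 0.009 m and angle between each of tall_a, tall_b's own z axis and vertical below 0.1 rad and x of tall_b in the frame of caddy between -0.062 and -0.022 m and y of tall_b in the frame of caddy between -0.062 and -0.022 m) or (x of tall_a in the frame of caddy between -0.062 and -0.022 m and y of tall_a in the frame of caddy between -0.062 and -0.022 m and z of each of tall_a, tall_b in the frame of caddy below 0.009 m and angle between each of tall_a, tall_b's own z axis and vertical below 0.1 rad and x of tall_b in the frame of caddy between 0.022 and 0.062 m and y of tall_b in the frame of caddy between 0.022 and 0.062 m)) or ((x of tall_a in the frame of caddy between 0.022 and 0.062 m and y of tall_a in the frame of caddy between -0.062 and -0.022 m and z of each of tall_a, tall_b in the frame of caddy below 0.009 m and angle between each of tall_a, tall_b's own z axis and vertical below 0.1 rad and x of tall_b in the frame of caddy between -0.062 and -0.022 m and y of tall_b in the frame of caddy between 0.022 and 0.062 m) or (x of tall_a in the frame of caddy between -0.062 and -0.022 m and y of tall_a in the frame of caddy between 0.022 and 0.062 m and z of each of tall_a, tall_b in the frame of caddy below 0.009 m and angle between each of tall_a, tall_b's own z axis and vertical below 0.1 rad and x of tall_b in the frame of caddy between 0.022 and 0.062 m and y of tall_b in the frame of caddy between -0.062 and -0.022 m))) and contact force between the fingers and tall_a below 0.05 N and linear speed of each of tall_a, tall_b below 0.02 m/s and contact force between the fingers and tall_b below 0.05 N and horizontal distance between each of short_a, short_b and caddy above 0.11 m), for 0.2 s.
At the end, for the whole second after the job is handed in: Tall jars in diagonally opposite compartments, short jars in the other two, each within 20 mm of its centre along the sides, on the floor (5 mm), upright (0.1 rad), released, still; caddy level, still, within 40 mm of its start; the three look-alikes upright, within 25 mm of theirs (((((x of tall_a in the frame of caddy between 0.022 and 0.062 m and y of tall_a in the frame of caddy between 0.022 and 0.062 m and z of each of tall_a, tall_b in the frame of caddy below 0.009 m and angle between each of tall_a, tall_b's own z axis and vertical below 0.1 rad and x of tall_b in the frame of caddy between -0.062 and -0.022 m and y of tall_b in the frame of caddy between -0.062 and -0.022 m) or (x of tall_a in the frame of caddy between -0.062 and -0.022 m and y of tall_a in the frame of caddy between -0.062 and -0.022 m and z of each of tall_a, tall_b in the frame of caddy below 0.009 m and angle between each of tall_a, tall_b's own z axis and vertical below 0.1 rad and x of tall_b in the frame of caddy between 0.022 and 0.062 m and y of tall_b in the frame of caddy between 0.022 and 0.062 m)) and ((x of short_a in the frame of caddy between 0.022 and 0.062 m and y of short_a in the frame of caddy between -0.062 and -0.022 m and z of each of short_a, short_b in the frame of caddy below 0.009 m and angle between each of short_a, short_b's own z axis and vertical below 0.1 rad and x of short_b in the frame of caddy between -0.062 and -0.022 m and y of short_b in the frame of caddy between 0.022 and 0.062 m) or (x of short_a in the frame of caddy between -0.062 and -0.022 m and y of short_a in the frame of caddy between 0.022 and 0.062 m and z of each of short_a, short_b in the frame of caddy below 0.009 m and angle between each of short_a, short_b's own z axis and vertical below 0.1 rad and x of short_b in the frame of caddy between 0.022 and 0.062 m and y of short_b in the frame of caddy between -0.062 and -0.022 m))) or (((x of tall_a in the frame of caddy between 0.022 and 0.062 m and y of tall_a in the frame of caddy between -0.062 and -0.022 m and z of each of tall_a, tall_b in the frame of caddy below 0.009 m and angle between each of tall_a, tall_b's own z axis and vertical below 0.1 rad and x of tall_b in the frame of caddy between -0.062 and -0.022 m and y of tall_b in the frame of caddy between 0.022 and 0.062 m) or (x of tall_a in the frame of caddy between -0.062 and -0.022 m and y of tall_a in the frame of caddy between 0.022 and 0.062 m and z of each of tall_a, tall_b in the frame of caddy below 0.009 m and angle between each of tall_a, tall_b's own z axis and vertical below 0.1 rad and x of tall_b in the frame of caddy between 0.022 and 0.062 m and y of tall_b in the frame of caddy between -0.062 and -0.022 m)) and ((x of short_a in the frame of caddy between 0.022 and 0.062 m and y of short_a in the frame of caddy between 0.022 and 0.062 m and z of each of short_a, short_b in the frame of caddy below 0.009 m and angle between each of short_a, short_b's own z axis and vertical below 0.1 rad and x of short_b in the frame of caddy between -0.062 and -0.022 m and y of short_b in the frame of caddy between -0.062 and -0.022 m) or (x of short_a in the frame of caddy between -0.062 and -0.022 m and y of short_a in the frame of caddy between -0.062 and -0.022 m and z of each of short_a, short_b in the frame of caddy below 0.009 m and angle between each of short_a, short_b's own z axis and vertical below 0.1 rad and x of short_b in the frame of caddy between 0.022 and 0.062 m and y of short_b in the frame of caddy between 0.022 and 0.062 m)))) and contact force between the fingers and tall_a below 0.05 N and linear speed of each of tall_a, tall_b, short_a, short_b, caddy below 0.02 m/s and contact force between the fingers and tall_b below 0.05 N and contact force between the fingers and short_a below 0.05 N and contact force between the fingers and short_b below 0.05 N and distance of caddy from where it was at the start of the episode below 0.04 m and angle between caddy's own z axis and vertical below 0.05 rad and distance of each of dropper, open_cup, vial from where it was at the start of the episode below 0.025 m and angle between each of dropper, open_cup, vial's own z axis and vertical below 0.1 rad); the robot touches nothing.
It fails at once if a specimen jar is tipped over (more than 35 degrees off upright) (angle between any of tall_a, tall_b, short_a, short_b's own z axis and vertical above 0.61 rad).
It fails at once if a specimen jar is let go in the air (its underside more than 32 mm above the bench and not held), that is dropped or thrown ((height (world z) of tall_a above 0.032 m and contact force between the fingers and tall_a below 0.05 N) or (height (world z) of tall_b above 0.032 m and contact force between the fingers and tall_b below 0.05 N) or (height (world z) of short_a above 0.032 m and contact force between the fingers and short_a below 0.05 N) or (height (world z) of short_b above 0.032 m and contact force between the fingers and short_b below 0.05 N)).
It fails at once if the caddy is tipped by more than 0.15 rad (angle between caddy's own z axis and vertical above 0.15 rad).
It also fails if it takes over 106 s, if anything falls off the work surface, if the arm or the gripper's body presses on something with over 40 N, if the wrist force passes 120 N, or if a joint passes its speed limit or range.

## Working session

There is one attempt and no reset: what is moved stays moved. The work goes in short steps, Python scripts to look and compute and a tool call to move; the robot and the scene stay as the last step left them, time stands still between calls to the robot, and variables do not carry over. Pictures are saved under pics/ and viewed, at most 14 in all, crops included, and the job is handed in when it is done.

Besides the shell and the picture viewer there is one more tool, called after "Emit:" as a command line: name --argument value ..., lists and objects as JSON in quotes. play_rows: Moves the arm, as the interface text tells. Its arguments: {"type":"object","properties":{"motion":{"type":"array"},"fingers":{"type":"number"}},"required":["motion"]}

```bash
mkdir -p pics; python3 - <<'E'
from plant import ctrl,cams
import cv2
for n in("scene","top"):
    cv2.imwrite(f"pics/{n}0.png",cams.snapshot(n)); print(n,cams.get_calibration(n))
print(ctrl.get_obs())
E
```

```text
scene {'vertical_fov': 56.30770167222827, 'cx': 317.1752906640237, 'cy': 198.42539073769166, 'position': array([1.09302996, 0.37694645, 0.74391554]), 'rotation': array([ 42.6079964 ,  -0.5746859 , 121.25207759])}
top {'vertical_fov': 57.47448982178699, 'cx': 322.31732182953164, 'cy': 202.17421684423056, 'position': array([0.42439555, 0.02014643, 1.05372896]), 'rotation': array([  6.57840622,   0.57241926, -89.82215436])}
{'clock': 0.1, 'joint_pos': array([-6.04433012e+01,  2.05859403e+01,  6.37394556e-01, -1.84301827e-02,
       -7.01351830e+01, -1.65066797e+01]), 'qvel': array([-0.18692318, -0.10093835,  0.17215037,  0.00717346, -0.01361108,
       -0.08706899]), 'tau': array([-1.80111580e-03, -5.84161270e+01,  2.93752635e+01,  7.01556846e+00,
        1.02214603e-02, -5.90056379e-05]), 'tool_pos': array([ 0.15228569, -0.65713396,  0.22571752]), 'orientation': array([ 1.79914799e+02, -7.17948586e-03, -1.66956251e+02]), 'force': array([-0.19333056,  0.04290064, -0.08814372]), 'moment': array([-0.01129059, -0.02289691,  0.03392706]), 'gripper_force': 0.0, 'opening': 0.0876803588067284}
```

View pics/scene0.png

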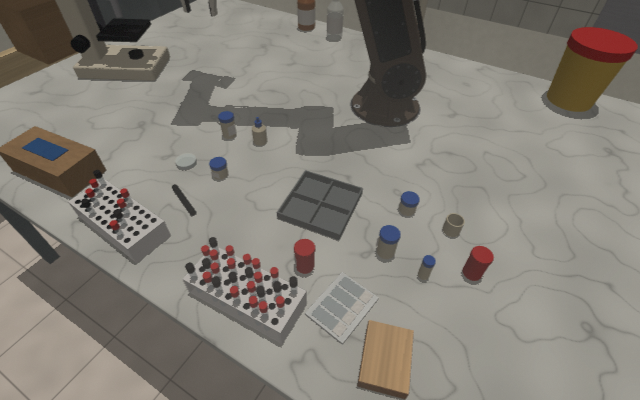

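View pics/top0.png

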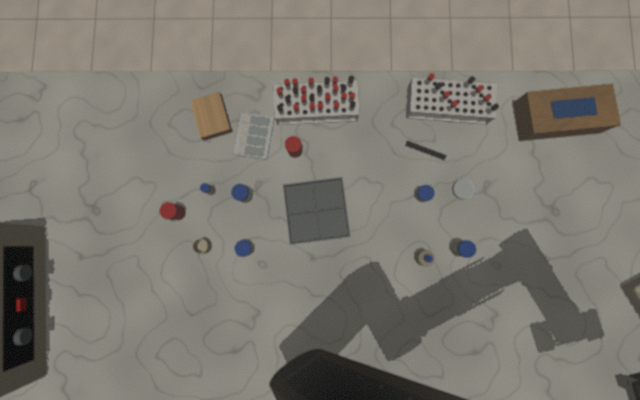

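```bash
cat > h.py <<'E'
import numpy as np,cv2
from scipy.spatial.transform import Rotation as R
from plant import ctrl,cams
def ray(n,uv):
    c=cams.get_calibration(n); f=200/np.tan(np.radians(c["vertical_fov"]/2))
    d=R.from_euler("xyz",c["rotation"],degrees=True).apply([(uv[0]-c["cx"])/f,-(uv[1]-c["cy"])/f,-1])
    return np.array(c["position"]),d
def onplane(n,uv,z):
    p,d=ray(n,uv); return p+d*(z-p[2])/d[2]
def tri(a,b):
    (p,d),(q,e)=ray("top",a),ray("scene",b)
    s=np.linalg.lstsq(np.c_[d,-e],q-p,rcond=None)[0]
    A,B=p+d*s[0],q+e*s[1]; return (A+B)/2,np.linalg.norm(A-B)
def blobs(img):
    hsv=cv2.cvtColor(img,cv2.COLOR_BGR2HSV)
    m=cv2.inRange(hsv,(105,110,40),(130,255,255))
    n,l,s,c=cv2.connectedComponentsWithStats(m)
    return [(c[i],s[i]) for i in range(1,n) if s[i][4]>15]
def near(img,uv): return min(blobs(img),key=lambda b:np.hypot(*(b[0]-uv)))[0]
E
python3 - <<'E'
from h import *
T=cv2.imread("pics/top0.png");S=cv2.imread("pics/scene0.png")
for n,t,s,z in[("tallL",(241,192),(389,234),.069),("tallR",(467,248),(226,117),.069),("shortL",(244,247),(409,200),.042),("shortR",(425,193),(218,162),.042),("vial",(207,188),(428,261),.056),("drop",(427,258),(258,122),.075)]:
    a,b=near(T,t),near(S,s); print(n,a.round(1),b.round(1),[x.round(4) for x in tri(a,b)],onplane("top",a,z)[:2].round(4),onplane("scene",b,z)[:2].round(4))
g=cv2.cvtColor(T,cv2.COLOR_BGR2HSV)
sub=g[150:270,255:375]; m=((sub[...,2]<100)).astype("uint8")*255
print(g[200,300],g[200,265])
c=max(cv2.findContours(m,0,2)[0],key=cv2.contourArea)+np.array([255,150])
r=cv2.minAreaRect(c);print(r)
P=np.array([onplane("top",q,.024)[:2] for q in cv2.boxPoints(r)]);print(P.round(4),P.mean(0),np.linalg.norm(np.diff(P,axis=0),axis=1),np.degrees(np.arctan2(*(P[1]-P[0])[::-1])))
print("cup",onplane("top",(202,245),.042),onplane("scene",(455,219),.042))
E
```

```text
tallL [239.5 191.8] [389.8 232.8] [array([0.5655, 0.256 , 0.0725]), np.float64(0.0004)] [0.566  0.2567] [0.5626 0.2556]
tallR [466.7 248.6] [225.4 115.4] [array([ 0.4143, -0.3544,  0.0725]), np.float64(0.0012)] [ 0.414  -0.3552] [ 0.4109 -0.3589]
shortL [242.9 248. ] [409.9 197.5] [array([0.4133, 0.2489, 0.0458]), np.float64(0.001)] [0.4135 0.2493] [0.4093 0.2486]
shortR [425.5 192.4] [217.1 161.9] [array([ 0.5689, -0.2569,  0.0461]), np.float64(0.0014)] [ 0.5691 -0.2575] [ 0.5661 -0.2614]
vial [204.6 187.2] [428.9 260. ] [array([0.5798, 0.3561, 0.0609]), np.float64(0.0006)] [0.5807 0.3574] [0.576  0.3562]
drop [428.4 258. ] [225.4 115.4] [array([ 0.4193, -0.2825,  0.0978]), np.float64(0.0941)] [ 0.3892 -0.2509] [ 0.417  -0.3523]
[38 12 87] [ 30  18 125]
((315.96923828125, 210.2538604736328), (59.53667068481445, 59.908775329589844), 82.87498474121094)
[[ 0.594   0.1447]
 [ 0.6158 -0.0253]
 [ 0.4474 -0.0456]
 [ 0.4261  0.1214]] [0.52082034 0.04880353] [0.17145863 0.16961869 0.16825918] -82.70024359850451
cup [0.42123753 0.3628284  0.042     ] [0.41855666 0.36936964 0.042     ]
```

```bash
cat > go.py <<'E'
# usage: go.py x y z [yaw]: total shift in tool units (rows of at most 1) from the measured pose
import sys; from h import *
o=ctrl.get_obs(); t=np.array([float(v) for v in sys.argv[1:4]]); yaw=float(sys.argv[4]) if len(sys.argv)>4 else -128
A=R.from_euler("xyz",o["orientation"],degrees=True); B=R.from_euler("xyz",[180,0,yaw],degrees=True)
print("t",o["clock"],"pos",o["tool_pos"].round(4),o["orientation"].round(1),"open",round(o["opening"],4))
print("turn units",(np.degrees((A.inv()*B).as_rotvec())/4).round(2),"shift units after turn",(B.inv().apply(t-o["tool_pos"])/.025).round(2),"before turn",(A.inv().apply(t-o["tool_pos"])/.025).round(2))
E
python3 go.py .414 -.355 .16
```

```text
t 0.1 pos [ 0.1523 -0.6571  0.2257] [ 179.9   -0.  -167. ] open 0.0877
turn units [ 0.02  0.01 -9.74] shift units after turn [-15.97  -0.81   2.63] before turn [-12.93   9.41   2.64]
```

Emit:
play_rows --motion '[{"rz": -1},{"rz": -1},{"rz": -1},{"rz": -1},{"rz": -1},{"rz": -1},{"rz": -1},{"rz": -1},{"rz": -1},{"rz": -0.75},{}]' --fingers 0.7

```text
$.motion[0]: bad value
```

```bash
python3 go.py .414 -.355 .16
```

```text
t 0.1 pos [ 0.1523 -0.6571  0.2257] [ 179.9   -0.  -167. ] open 0.0877
turn units [ 0.02  0.01 -9.74] shift units after turn [-15.97  -0.81   2.63] before turn [-12.93   9.41   2.64]
```

Emit:
play_rows --motion '[{"x": 0,"y": 0,"z": 0,"rx": 0,"ry": 0,"rz": -1},{"x": 0,"y": 0,"z": 0,"rx": 0,"ry": 0,"rz": -1},{"x": 0,"y": 0,"z": 0,"rx": 0,"ry": 0,"rz": -1},{"x": 0,"y": 0,"z": 0,"rx": 0,"ry": 0,"rz": -1},{"x": 0,"y": 0,"z": 0,"rx": 0,"ry": 0,"rz": -1},{"x": 0,"y": 0,"z": 0,"rx": 0,"ry": 0,"rz": -1},{"x": 0,"y": 0,"z": 0,"rx": 0,"ry": 0,"rz": -1},{"x": 0,"y": 0,"z": 0,"rx": 0,"ry": 0,"rz": -1},{"x": 0,"y": 0,"z": 0,"rx": 0,"ry": 0,"rz": -1},{"x": 0,"y": 0,"z": 0,"rx": 0,"ry": 0,"rz": -0.75},{"x": 0,"y": 0,"z": 0,"rx": 0,"ry": 0,"rz": 0}]' --fingers 0.7

```text
clock: 1.48
tool_pos: [0.1524, -0.6573, 0.2261]
orientation: [180.0, 0.0, -128.0]
force: [-0.8, 0.2, -0.1]
opening: 0.0741
gripper_force: 0.0
```

```bash
python3 go.py .414 -.355 .16
```

```text
t 1.475 pos [ 0.1524 -0.6573  0.2261] [ 180.    0. -128.] open 0.0741
turn units [0.01 0.01 0.01] shift units after turn [-15.97  -0.8    2.64] before turn [-15.97  -0.81   2.65]
```

Emit:
play_rows --motion '[{"x": -1,"y": -0.05,"z": 0.165,"rx": 0,"ry": 0,"rz": 0},{"x": -1,"y": -0.05,"z": 0.165,"rx": 0,"ry": 0,"rz": 0},{"x": -1,"y": -0.05,"z": 0.165,"rx": 0,"ry": 0,"rz": 0},{"x": -1,"y": -0.05,"z": 0.165,"rx": 0,"ry": 0,"rz": 0},{"x": -1,"y": -0.05,"z": 0.165,"rx": 0,"ry": 0,"rz": 0},{"x": -1,"y": -0.05,"z": 0.165,"rx": 0,"ry": 0,"rz": 0},{"x": -1,"y": -0.05,"z": 0.165,"rx": 0,"ry": 0,"rz": 0},{"x": -1,"y": -0.05,"z": 0.165,"rx": 0,"ry": 0,"rz": 0},{"x": -1,"y": -0.05,"z": 0.165,"rx": 0,"ry": 0,"rz": 0},{"x": -1,"y": -0.05,"z": 0.165,"rx": 0,"ry": 0,"rz": 0},{"x": -1,"y": -0.05,"z": 0.165,"rx": 0,"ry": 0,"rz": 0},{"x": -1,"y": -0.05,"z": 0.165,"rx": 0,"ry": 0,"rz": 0},{"x": -1,"y": -0.05,"z": 0.165,"rx": 0,"ry": 0,"rz": 0},{"x": -1,"y": -0.05,"z": 0.165,"rx": 0,"ry": 0,"rz": 0},{"x": -1,"y": -0.05,"z": 0.165,"rx": 0,"ry": 0,"rz": 0},{"x": -0.97,"y": -0.05,"z": 0.165,"rx": 0,"ry": 0,"rz": 0},{"x": 0,"y": 0,"z": 0,"rx": 0,"ry": 0,"rz": 0},{"x": 0,"y": 0,"z": 0,"rx": 0,"ry": 0,"rz": 0}]'

```text
clock: 3.72
tool_pos: [0.4135, -0.3551, 0.1606]
orientation: [180.0, -0.0, -128.0]
force: [-0.4, 0.1, -0.1]
opening: 0.0745
gripper_force: 0.0
```

```bash
python3 go.py .414 -.3545 .048; python3 -c "
from h import *
cv2.imwrite('pics/s1.png',cams.snapshot('scene')[60:240,120:380].repeat(3,0).repeat(3,1)[:540,:780])"
```

```text
t 3.725 pos [ 0.4135 -0.3551  0.1606] [ 180.   -0. -128.] open 0.0745
turn units [ 0.   -0.    0.01] shift units after turn [-0.03  0.    4.5 ] before turn [-0.03 -0.    4.5 ]
```

View pics/s1.png

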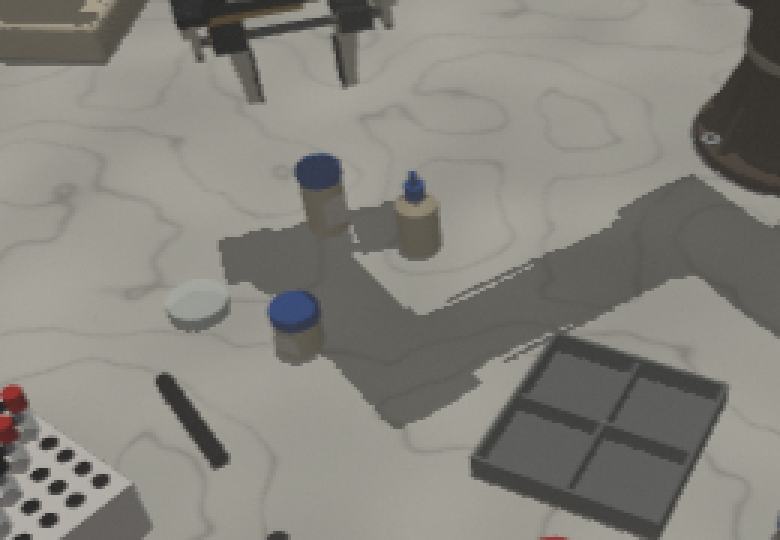

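Fingertips at crop (250,100) and (350,85) straddle the tall jar's lid (320,172), with the dropper at (415,200) clear to the right. I descend.

Emit:
play_rows --motion '[{"x": 0,"y": 0,"z": 0.9,"rx": 0,"ry": 0,"rz": 0},{"x": 0,"y": 0,"z": 0.9,"rx": 0,"ry": 0,"rz": 0},{"x": 0,"y": 0,"z": 0.8,"rx": 0,"ry": 0,"rz": 0},{"x": 0,"y": 0,"z": 0.8,"rx": 0,"ry": 0,"rz": 0},{"x": 0,"y": 0,"z": 0.6,"rx": 0,"ry": 0,"rz": 0},{"x": 0,"y": 0,"z": 0.5,"rx": 0,"ry": 0,"rz": 0},{"x": 0,"y": 0,"z": 0,"rx": 0,"ry": 0,"rz": 0},{"x": 0,"y": 0,"z": 0,"rx": 0,"ry": 0,"rz": 0}]'

```text
clock: 4.78
tool_pos: [0.4141, -0.3553, 0.0485]
orientation: [-180.0, 0.0, -127.9]
force: [1.0, -0.2, 0.0]
opening: 0.0743
gripper_force: 0.0
```

Emit:
play_rows --motion '[{"x": 0,"y": 0,"z": 0,"rx": 0,"ry": 0,"rz": 0},{"x": 0,"y": 0,"z": 0,"rx": 0,"ry": 0,"rz": 0},{"x": 0,"y": 0,"z": 0,"rx": 0,"ry": 0,"rz": 0},{"x": 0,"y": 0,"z": 0,"rx": 0,"ry": 0,"rz": 0},{"x": 0,"y": 0,"z": 0,"rx": 0,"ry": 0,"rz": 0},{"x": 0,"y": 0,"z": 0,"rx": 0,"ry": 0,"rz": 0}]' --fingers -1

```text
clock: 5.52
tool_pos: [0.4138, -0.3551, 0.0483]
orientation: [-180.0, 0.0, -127.9]
force: [0.1, -0.3, 3.6]
opening: 0.0455
gripper_force: 30.0
```

Emit:
play_rows --motion '[{"x": 0,"y": 0,"z": -0.4,"rx": 0,"ry": 0,"rz": 0},{"x": 0,"y": 0,"z": -0.8,"rx": 0,"ry": 0,"rz": 0},{"x": 0,"y": 0,"z": -0.8,"rx": 0,"ry": 0,"rz": 0},{"x": 0,"y": 0,"z": -0.8,"rx": 0,"ry": 0,"rz": 0},{"x": 0,"y": 0,"z": -0.8,"rx": 0,"ry": 0,"rz": 0},{"x": 0,"y": 0,"z": -0.8,"rx": 0,"ry": 0,"rz": 0},{"x": 0,"y": 0,"z": 0,"rx": 0,"ry": 0,"rz": 0}]'

```text
clock: 6.4
tool_pos: [0.4145, -0.3554, 0.1598]
orientation: [-179.8, 0.0, -127.9]
force: [0.5, 0.8, -2.4]
opening: 0.0449
gripper_force: 30.0
```

```bash
python3 go.py .485 .002 .1585
```

```text
t 6.4 pos [ 0.4145 -0.3554  0.1598] [-179.8    0.  -127.9] open 0.0449
turn units [-0.04  0.01  0.01] shift units after turn [-13.     6.58   0.05] before turn [-13.01   6.57   0.04]
```

Emit:
play_rows --motion '[{"x": -0.4,"y": 0.2,"z": 0,"rx": 0,"ry": 0,"rz": 0},{"x": -0.8,"y": 0.4,"z": 0,"rx": 0,"ry": 0,"rz": 0},{"x": -0.8,"y": 0.4,"z": 0,"rx": 0,"ry": 0,"rz": 0},{"x": -0.8,"y": 0.4,"z": 0,"rx": 0,"ry": 0,"rz": 0},{"x": -0.8,"y": 0.4,"z": 0,"rx": 0,"ry": 0,"rz": 0},{"x": -0.8,"y": 0.4,"z": 0,"rx": 0,"ry": 0,"rz": 0},{"x": -0.8,"y": 0.4,"z": 0,"rx": 0,"ry": 0,"rz": 0},{"x": -0.8,"y": 0.4,"z": 0,"rx": 0,"ry": 0,"rz": 0},{"x": -0.8,"y": 0.4,"z": 0,"rx": 0,"ry": 0,"rz": 0},{"x": -0.8,"y": 0.4,"z": 0,"rx": 0,"ry": 0,"rz": 0},{"x": -0.8,"y": 0.4,"z": 0,"rx": 0,"ry": 0,"rz": 0},{"x": -0.8,"y": 0.4,"z": 0,"rx": 0,"ry": 0,"rz": 0},{"x": -0.8,"y": 0.4,"z": 0,"rx": 0,"ry": 0,"rz": 0},{"x": -0.8,"y": 0.4,"z": 0,"rx": 0,"ry": 0,"rz": 0},{"x": -0.8,"y": 0.4,"z": 0,"rx": 0,"ry": 0,"rz": 0},{"x": -0.8,"y": 0.4,"z": 0,"rx": 0,"ry": 0,"rz": 0},{"x": -0.6,"y": 0.38,"z": 0,"rx": 0,"ry": 0,"rz": 0},{"x": 0,"y": 0,"z": 0,"rx": 0,"ry": 0,"rz": 0},{"x": 0,"y": 0,"z": 0,"rx": 0,"ry": 0,"rz": 0}]'

```text
clock: 8.78
tool_pos: [0.4834, 0.0023, 0.1577]
orientation: [180.0, -0.0, -127.9]
force: [-0.7, -0.0, -0.7]
opening: 0.0448
gripper_force: 30.0
```

```bash
python3 go.py .485 .002 .053; python3 -c "
from h import *
cv2.imwrite('pics/s2.png',cams.snapshot('scene')[80:260,240:500].repeat(3,0).repeat(3,1))"
```

```text
t 8.775 pos [0.4834 0.0023 0.1577] [ 180.    -0.  -127.9] open 0.0448
turn units [ 0.01 -0.01  0.02] shift units after turn [-0.03 -0.06  4.19] before turn [-0.03 -0.06  4.19]
```

View pics/s2.png

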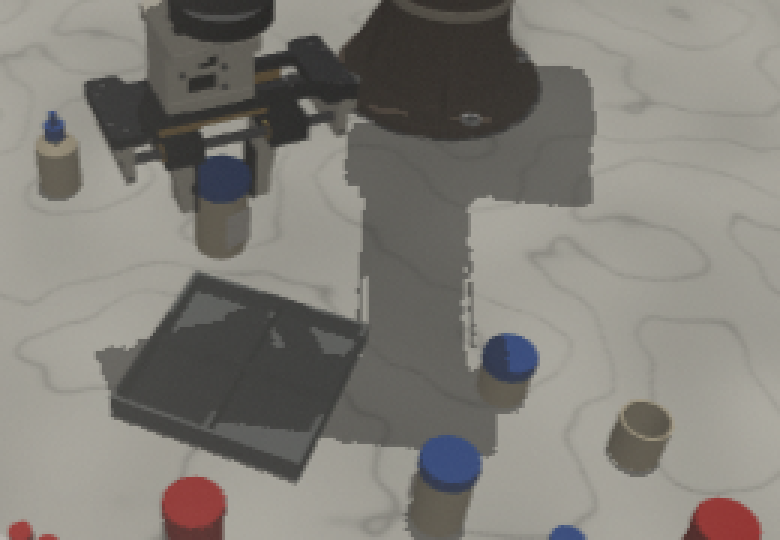

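Jar upright between fingers (crop lid 222,178), over the rear compartment nearest the robot. Lowering.

Emit:
play_rows --motion '[{"x": -0.03,"y": -0.06,"z": 0.4,"rx": 0,"ry": 0,"rz": 0},{"x": 0,"y": 0,"z": 0.6,"rx": 0,"ry": 0,"rz": 0},{"x": 0,"y": 0,"z": 0.6,"rx": 0,"ry": 0,"rz": 0},{"x": 0,"y": 0,"z": 0.6,"rx": 0,"ry": 0,"rz": 0},{"x": 0,"y": 0,"z": 0.6,"rx": 0,"ry": 0,"rz": 0},{"x": 0,"y": 0,"z": 0.5,"rx": 0,"ry": 0,"rz": 0},{"x": 0,"y": 0,"z": 0.3,"rx": 0,"ry": 0,"rz": 0},{"x": 0,"y": 0,"z": 0.2,"rx": 0,"ry": 0,"rz": 0},{"x": 0,"y": 0,"z": 0.2,"rx": 0,"ry": 0,"rz": 0},{"x": 0,"y": 0,"z": 0.1,"rx": 0,"ry": 0,"rz": 0},{"x": 0,"y": 0,"z": 0.05,"rx": 0,"ry": 0,"rz": 0},{"x": 0,"y": 0,"z": 0,"rx": 0,"ry": 0,"rz": 0},{"x": 0,"y": 0,"z": 0,"rx": 0,"ry": 0,"rz": 0}]'

```text
clock: 10.45
tool_pos: [0.4856, 0.0022, 0.0545]
orientation: [-180.0, 0.0, -127.9]
force: [-0.6, 0.3, -1.5]
opening: 0.0454
gripper_force: 30.0
```

Emit:
play_rows --motion '[{"x": 0,"y": 0,"z": 0.04,"rx": 0,"ry": 0,"rz": 0},{"x": 0,"y": 0,"z": 0.04,"rx": 0,"ry": 0,"rz": 0},{"x": 0,"y": 0,"z": 0,"rx": 0,"ry": 0,"rz": 0}]'

```text
clock: 10.82
tool_pos: [0.4855, 0.0021, 0.0523]
orientation: [-180.0, -0.0, -127.9]
force: [0.3, 0.2, -1.0]
opening: 0.045
gripper_force: 30.0
```

Emit:
play_rows --motion '[{"x": 0,"y": 0,"z": 0.02,"rx": 0,"ry": 0,"rz": 0},{"x": 0,"y": 0,"z": 0,"rx": 0,"ry": 0,"rz": 0},{"x": 0,"y": 0,"z": 0,"rx": 0,"ry": 0,"rz": 0},{"x": 0,"y": 0,"z": 0,"rx": 0,"ry": 0,"rz": 0}]' --fingers 0.5

```text
clock: 11.32
tool_pos: [0.4855, 0.0021, 0.0519]
orientation: [-180.0, 0.0, -127.9]
force: [-0.9, 0.2, 0.1]
opening: 0.0654
gripper_force: 0.0
```

Emit:
play_rows --motion '[{"x": 0,"y": 0,"z": -0.4,"rx": 0,"ry": 0,"rz": 0},{"x": 0,"y": 0,"z": -0.8,"rx": 0,"ry": 0,"rz": 0},{"x": 0,"y": 0,"z": -1,"rx": 0,"ry": 0,"rz": 0},{"x": 0,"y": 0,"z": -1,"rx": 0,"ry": 0,"rz": 0},{"x": 0,"y": 0,"z": -1,"rx": 0,"ry": 0,"rz": 0},{"x": 0,"y": 0,"z": 0,"rx": 0,"ry": 0,"rz": 0}]'

```text
clock: 12.08
tool_pos: [0.4868, 0.0025, 0.1595]
orientation: [-179.8, 0.2, -127.9]
force: [-0.9, 0.2, -0.5]
opening: 0.0658
gripper_force: 0.0
```

```bash
python3 go.py .566 .2565 .16; python3 -c "
from h import *
S=cams.snapshot('scene');T=cams.snapshot('top')
b=near(S,(322,180));print(b,onplane('scene',b,.0765))
for t,s in (((241,192),(389,234)),((244,247),(409,200))): print(near(T,t),near(S,s))
cv2.imwrite('pics/s3.png',S[80:260,240:500].repeat(3,0).repeat(3,1))"
```

```text
t 12.075 pos [0.4868 0.0025 0.1595] [-179.8    0.2 -127.9] open 0.0658
turn units [-0.04  0.06  0.02] shift units after turn [-9.96  3.76 -0.02] before turn [-9.96  3.75  0.01]
[389.74590164 232.78278689] [0.56849336 0.2568557  0.0765    ]
[239.73913043 191.80978261] [389.74590164 232.78278689]
[239.73913043 191.80978261] [412.41121495 197.74766355]
```

View pics/s3.png

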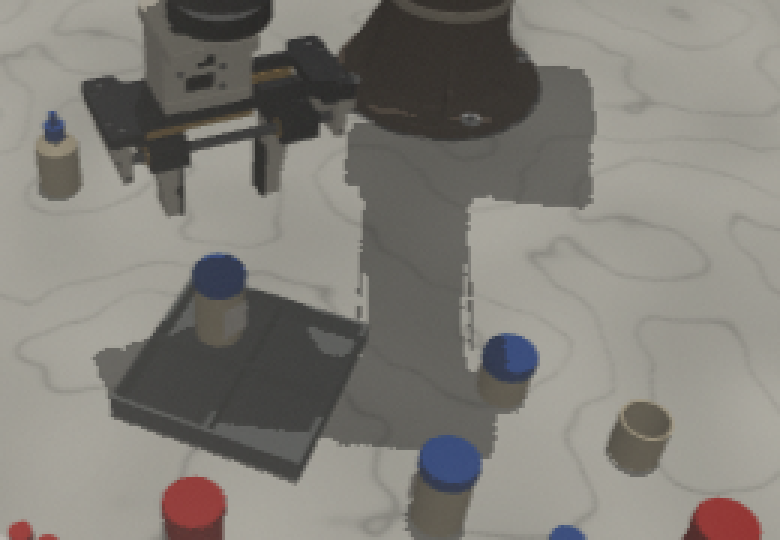

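The tall jar stands upright in the rear-left-in-picture compartment (lid crop 219,276); caddy corners unchanged. On to the second tall jar (crop 449,463).

Emit:
play_rows --motion '[{"x": -0.9,"y": 0.34,"z": 0,"rx": 0,"ry": 0,"rz": 0},{"x": -0.9,"y": 0.34,"z": 0,"rx": 0,"ry": 0,"rz": 0},{"x": -0.9,"y": 0.34,"z": 0,"rx": 0,"ry": 0,"rz": 0},{"x": -0.9,"y": 0.34,"z": 0,"rx": 0,"ry": 0,"rz": 0},{"x": -0.9,"y": 0.34,"z": 0,"rx": 0,"ry": 0,"rz": 0},{"x": -0.9,"y": 0.34,"z": 0,"rx": 0,"ry": 0,"rz": 0},{"x": -0.9,"y": 0.34,"z": 0,"rx": 0,"ry": 0,"rz": 0},{"x": -0.9,"y": 0.34,"z": 0,"rx": 0,"ry": 0,"rz": 0},{"x": -0.9,"y": 0.34,"z": 0,"rx": 0,"ry": 0,"rz": 0},{"x": -0.9,"y": 0.34,"z": 0,"rx": 0,"ry": 0,"rz": 0},{"x": -0.96,"y": 0.36,"z": 0,"rx": 0,"ry": 0,"rz": 0},{"x": 0,"y": 0,"z": 0,"rx": 0,"ry": 0,"rz": 0},{"x": 0,"y": 0,"z": 0,"rx": 0,"ry": 0,"rz": 0}]' --fingers 0.7

```text
clock: 13.8
tool_pos: [0.5643, 0.2564, 0.1565]
orientation: [180.0, -0.0, -127.9]
force: [-0.0, -0.4, -0.2]
opening: 0.0747
gripper_force: 0.0
```

```bash
python3 go.py .566 .2565 .048
```

```text
t 13.8 pos [0.5643 0.2564 0.1565] [ 180.    -0.  -127.9] open 0.0747
turn units [ 0.   -0.01  0.01] shift units after turn [-0.05 -0.05  4.34] before turn [-0.05 -0.05  4.34]
```

Emit:
play_rows --motion '[{"x": -0.05,"y": -0.05,"z": 0.9,"rx": 0,"ry": 0,"rz": 0},{"x": 0,"y": 0,"z": 0.9,"rx": 0,"ry": 0,"rz": 0},{"x": 0,"y": 0,"z": 0.8,"rx": 0,"ry": 0,"rz": 0},{"x": 0,"y": 0,"z": 0.7,"rx": 0,"ry": 0,"rz": 0},{"x": 0,"y": 0,"z": 0.6,"rx": 0,"ry": 0,"rz": 0},{"x": 0,"y": 0,"z": 0.5,"rx": 0,"ry": 0,"rz": 0},{"x": 0,"y": 0,"z": 0,"rx": 0,"ry": 0,"rz": 0},{"x": 0,"y": 0,"z": 0,"rx": 0,"ry": 0,"rz": 0}]'

```text
clock: 14.8
tool_pos: [0.5666, 0.2567, 0.0473]
orientation: [-180.0, 0.0, -127.9]
force: [1.2, 1.0, -0.3]
opening: 0.0744
gripper_force: 0.0
```

Emit:
play_rows --motion '[{"x": 0,"y": 0,"z": 0,"rx": 0,"ry": 0,"rz": 0},{"x": 0,"y": 0,"z": 0,"rx": 0,"ry": 0,"rz": 0},{"x": 0,"y": 0,"z": 0,"rx": 0,"ry": 0,"rz": 0},{"x": 0,"y": 0,"z": 0,"rx": 0,"ry": 0,"rz": 0},{"x": 0,"y": 0,"z": 0,"rx": 0,"ry": 0,"rz": 0},{"x": 0,"y": 0,"z": 0,"rx": 0,"ry": 0,"rz": 0}]' --fingers -1

```text
clock: 15.55
tool_pos: [0.5664, 0.2566, 0.047]
orientation: [-180.0, 0.0, -127.9]
force: [0.3, 0.4, 2.6]
opening: 0.0449
gripper_force: 30.0
```

Emit:
play_rows --motion '[{"x": 0,"y": 0,"z": -0.4,"rx": 0,"ry": 0,"rz": 0},{"x": 0,"y": 0,"z": -0.8,"rx": 0,"ry": 0,"rz": 0},{"x": 0,"y": 0,"z": -0.8,"rx": 0,"ry": 0,"rz": 0},{"x": 0,"y": 0,"z": -0.8,"rx": 0,"ry": 0,"rz": 0},{"x": 0,"y": 0,"z": -0.8,"rx": 0,"ry": 0,"rz": 0},{"x": 0,"y": 0,"z": -0.8,"rx": 0,"ry": 0,"rz": 0},{"x": 0,"y": 0,"z": 0,"rx": 0,"ry": 0,"rz": 0}]'

```text
clock: 16.42
tool_pos: [0.567, 0.257, 0.1587]
orientation: [-180.0, 0.2, -127.9]
force: [-0.3, -0.7, -1.6]
opening: 0.0452
gripper_force: 30.0
```

```bash
python3 go.py .557 .096 .1585
```

```text
t 16.425 pos [0.567  0.257  0.1587] [-180.     0.2 -127.9] open 0.0452
turn units [-0.01  0.05  0.02] shift units after turn [ 5.32 -3.65  0.01] before turn [ 5.32 -3.65 -0.01]
```

Emit:
play_rows --motion '[{"x": 0.4,"y": -0.3,"z": 0,"rx": 0,"ry": 0,"rz": 0},{"x": 0.7,"y": -0.5,"z": 0,"rx": 0,"ry": 0,"rz": 0},{"x": 0.8,"y": -0.55,"z": 0,"rx": 0,"ry": 0,"rz": 0},{"x": 0.8,"y": -0.55,"z": 0,"rx": 0,"ry": 0,"rz": 0},{"x": 0.8,"y": -0.55,"z": 0,"rx": 0,"ry": 0,"rz": 0},{"x": 0.8,"y": -0.55,"z": 0,"rx": 0,"ry": 0,"rz": 0},{"x": 0.6,"y": -0.4,"z": 0,"rx": 0,"ry": 0,"rz": 0},{"x": 0.42,"y": -0.25,"z": 0,"rx": 0,"ry": 0,"rz": 0},{"x": 0,"y": 0,"z": 0,"rx": 0,"ry": 0,"rz": 0},{"x": 0,"y": 0,"z": 0,"rx": 0,"ry": 0,"rz": 0}]'

```text
clock: 17.68
tool_pos: [0.5566, 0.0959, 0.1569]
orientation: [-180.0, 0.0, -127.9]
force: [0.3, -0.3, -0.9]
opening: 0.0455
gripper_force: 30.0
```

```bash
python3 go.py .557 .096 .051
```

```text
t 17.675 pos [0.5566 0.0959 0.1569] [-180.     0.  -127.9] open 0.0455
turn units [-0.    0.    0.02] shift units after turn [-0.01 -0.01  4.23] before turn [-0.01 -0.01  4.23]
```

Emit:
play_rows --motion '[{"x": 0,"y": 0,"z": 0.4,"rx": 0,"ry": 0,"rz": 0},{"x": 0,"y": 0,"z": 0.6,"rx": 0,"ry": 0,"rz": 0},{"x": 0,"y": 0,"z": 0.6,"rx": 0,"ry": 0,"rz": 0},{"x": 0,"y": 0,"z": 0.6,"rx": 0,"ry": 0,"rz": 0},{"x": 0,"y": 0,"z": 0.6,"rx": 0,"ry": 0,"rz": 0},{"x": 0,"y": 0,"z": 0.5,"rx": 0,"ry": 0,"rz": 0},{"x": 0,"y": 0,"z": 0.3,"rx": 0,"ry": 0,"rz": 0},{"x": 0,"y": 0,"z": 0.2,"rx": 0,"ry": 0,"rz": 0},{"x": 0,"y": 0,"z": 0.2,"rx": 0,"ry": 0,"rz": 0},{"x": 0,"y": 0,"z": 0.1,"rx": 0,"ry": 0,"rz": 0},{"x": 0,"y": 0,"z": 0.05,"rx": 0,"ry": 0,"rz": 0},{"x": 0,"y": 0,"z": 0.04,"rx": 0,"ry": 0,"rz": 0},{"x": 0,"y": 0,"z": 0,"rx": 0,"ry": 0,"rz": 0},{"x": 0,"y": 0,"z": 0,"rx": 0,"ry": 0,"rz": 0}]'

```text
clock: 19.42
tool_pos: [0.5565, 0.0955, 0.0522]
orientation: [-180.0, 0.0, -127.9]
force: [0.8, 0.0, -1.0]
opening: 0.0453
gripper_force: 30.0
```

Emit:
play_rows --motion '[{"x": 0,"y": 0,"z": 0.05,"rx": 0,"ry": 0,"rz": 0},{"x": 0,"y": 0,"z": 0,"rx": 0,"ry": 0,"rz": 0},{"x": 0,"y": 0,"z": 0,"rx": 0,"ry": 0,"rz": 0}]'

```text
clock: 19.8
tool_pos: [0.5566, 0.0955, 0.051]
orientation: [-180.0, 0.0, -127.9]
force: [0.4, -0.3, 0.5]
opening: 0.0453
gripper_force: 30.0
```

Emit:
play_rows --motion '[{"x": 0,"y": 0,"z": 0,"rx": 0,"ry": 0,"rz": 0},{"x": 0,"y": 0,"z": 0,"rx": 0,"ry": 0,"rz": 0},{"x": 0,"y": 0,"z": 0,"rx": 0,"ry": 0,"rz": 0},{"x": 0,"y": 0,"z": 0,"rx": 0,"ry": 0,"rz": 0}]' --fingers 0.5

```text
clock: 20.3
tool_pos: [0.5564, 0.0955, 0.0508]
orientation: [180.0, -0.0, -128.0]
force: [0.0, 0.0, 0.2]
opening: 0.0657
gripper_force: 0.0
```

Emit:
play_rows --motion '[{"x": 0,"y": 0,"z": -0.4,"rx": 0,"ry": 0,"rz": 0},{"x": 0,"y": 0,"z": -0.8,"rx": 0,"ry": 0,"rz": 0},{"x": 0,"y": 0,"z": -1,"rx": 0,"ry": 0,"rz": 0},{"x": 0,"y": 0,"z": -1,"rx": 0,"ry": 0,"rz": 0},{"x": 0,"y": 0,"z": -1,"rx": 0,"ry": 0,"rz": 0},{"x": 0,"y": 0,"z": 0,"rx": 0,"ry": 0,"rz": 0}]'

```text
clock: 21.05
tool_pos: [0.5577, 0.096, 0.1587]
orientation: [-179.9, 0.2, -127.9]
force: [-1.3, 0.2, -1.0]
opening: 0.0655
gripper_force: 0.0
```

```bash
python3 go.py .569 -.257 .16; python3 -c "
from h import *
S=cams.snapshot('scene')
cv2.imwrite('pics/s4.png',S[80:260,200:460].repeat(3,0).repeat(3,1))"
```

```text
t 21.05 pos [0.5577 0.096  0.1587] [-179.9    0.2 -127.9] open 0.0655
turn units [-0.03  0.06  0.02] shift units after turn [10.85 -9.05 -0.05] before turn [10.86 -9.04 -0.08]
```

View pics/s4.png

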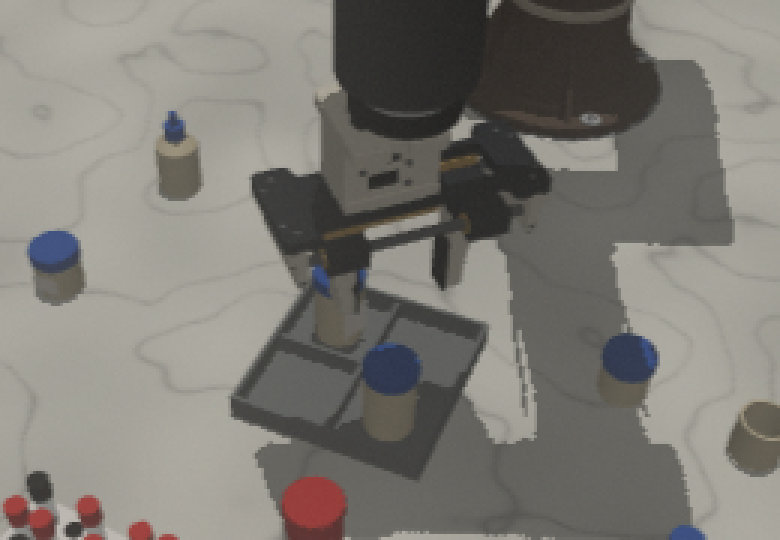

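Both tall jars stand upright in diagonally opposite compartments (crop lids 338,285 behind the finger, and 391,368). Next: short jar at crop (55,250).

Emit:
play_rows --motion '[{"x": 0.9,"y": -0.75,"z": 0,"rx": 0,"ry": 0,"rz": 0},{"x": 0.9,"y": -0.75,"z": 0,"rx": 0,"ry": 0,"rz": 0},{"x": 0.9,"y": -0.75,"z": 0,"rx": 0,"ry": 0,"rz": 0},{"x": 0.9,"y": -0.75,"z": 0,"rx": 0,"ry": 0,"rz": 0},{"x": 0.9,"y": -0.75,"z": 0,"rx": 0,"ry": 0,"rz": 0},{"x": 0.9,"y": -0.75,"z": 0,"rx": 0,"ry": 0,"rz": 0},{"x": 0.9,"y": -0.75,"z": 0,"rx": 0,"ry": 0,"rz": 0},{"x": 0.9,"y": -0.75,"z": 0,"rx": 0,"ry": 0,"rz": 0},{"x": 0.9,"y": -0.75,"z": 0,"rx": 0,"ry": 0,"rz": 0},{"x": 0.9,"y": -0.75,"z": 0,"rx": 0,"ry": 0,"rz": 0},{"x": 0.9,"y": -0.75,"z": 0,"rx": 0,"ry": 0,"rz": 0},{"x": 0.95,"y": -0.8,"z": 0,"rx": 0,"ry": 0,"rz": 0},{"x": 0,"y": 0,"z": 0,"rx": 0,"ry": 0,"rz": 0},{"x": 0,"y": 0,"z": 0,"rx": 0,"ry": 0,"rz": 0}]' --fingers 0.7

```text
clock: 22.85
tool_pos: [0.5675, -0.2574, 0.1551]
orientation: [179.9, -0.0, -128.0]
force: [-0.0, -0.0, -0.2]
opening: 0.0747
gripper_force: 0.0
```

```bash
python3 go.py .569 -.257 .027
```

```text
t 22.85 pos [ 0.5675 -0.2574  0.1551] [ 179.9   -0.  -128. ] open 0.0747
turn units [ 0.02 -0.01  0.  ] shift units after turn [-0.05 -0.04  5.12] before turn [-0.05 -0.04  5.12]
```

Emit:
play_rows --motion '[{"x": -0.05,"y": -0.04,"z": 0.9,"rx": 0,"ry": 0,"rz": 0},{"x": 0,"y": 0,"z": 0.9,"rx": 0,"ry": 0,"rz": 0},{"x": 0,"y": 0,"z": 0.9,"rx": 0,"ry": 0,"rz": 0},{"x": 0,"y": 0,"z": 0.8,"rx": 0,"ry": 0,"rz": 0},{"x": 0,"y": 0,"z": 0.7,"rx": 0,"ry": 0,"rz": 0},{"x": 0,"y": 0,"z": 0.5,"rx": 0,"ry": 0,"rz": 0},{"x": 0,"y": 0,"z": 0.4,"rx": 0,"ry": 0,"rz": 0},{"x": 0,"y": 0,"z": 0,"rx": 0,"ry": 0,"rz": 0},{"x": 0,"y": 0,"z": 0,"rx": 0,"ry": 0,"rz": 0}]'

```text
clock: 23.98
tool_pos: [0.57, -0.2573, 0.0288]
orientation: [-180.0, 0.0, -127.9]
force: [0.5, -0.2, -0.5]
opening: 0.0746
gripper_force: 0.0
```

Emit:
play_rows --motion '[{"x": 0,"y": 0,"z": 0,"rx": 0,"ry": 0,"rz": 0},{"x": 0,"y": 0,"z": 0,"rx": 0,"ry": 0,"rz": 0},{"x": 0,"y": 0,"z": 0,"rx": 0,"ry": 0,"rz": 0},{"x": 0,"y": 0,"z": 0,"rx": 0,"ry": 0,"rz": 0},{"x": 0,"y": 0,"z": 0,"rx": 0,"ry": 0,"rz": 0},{"x": 0,"y": 0,"z": 0,"rx": 0,"ry": 0,"rz": 0}]' --fingers -1

```text
clock: 24.72
tool_pos: [0.5696, -0.2572, 0.0285]
orientation: [-180.0, -0.0, -127.9]
force: [-1.2, 1.2, 2.2]
opening: 0.0453
gripper_force: 30.0
```

Emit:
play_rows --motion '[{"x": 0,"y": 0,"z": -0.4,"rx": 0,"ry": 0,"rz": 0},{"x": 0,"y": 0,"z": -0.8,"rx": 0,"ry": 0,"rz": 0},{"x": 0,"y": 0,"z": -0.8,"rx": 0,"ry": 0,"rz": 0},{"x": 0,"y": 0,"z": -0.8,"rx": 0,"ry": 0,"rz": 0},{"x": 0,"y": 0,"z": -0.8,"rx": 0,"ry": 0,"rz": 0},{"x": 0,"y": 0,"z": -0.8,"rx": 0,"ry": 0,"rz": 0},{"x": 0,"y": 0,"z": 0,"rx": 0,"ry": 0,"rz": 0}]'

```text
clock: 25.6
tool_pos: [0.5706, -0.2574, 0.1404]
orientation: [-179.8, 0.1, -127.9]
force: [-0.5, 0.5, -1.3]
opening: 0.0456
gripper_force: 30.0
```

```bash
python3 go.py .568 .0125 .1385; python3 -c "
from h import *
S=cams.snapshot('scene')
for b,s in blobs(S): print(b.round(1),s[4],onplane('scene',b,.0765)[:2].round(4),onplane('scene',b,.0725)[:2].round(4))"
```

```text
t 25.6 pos [ 0.5706 -0.2574  0.1404] [-1.798e+02  1.000e-01 -1.279e+02] open 0.0456
turn units [-0.05  0.02  0.02] shift units after turn [-8.44  6.73  0.08] before turn [-8.45  6.72  0.07]
[ 44.8 148.6] 507 [ 0.7988 -0.6649] [ 0.7971 -0.6711]
[409.9 197.5] 164 [0.4429 0.2549] [0.439  0.2542]
[330.  201.1] 201 [0.5558 0.0949] [0.5526 0.0932]
[428.9 260. ] 83 [0.5914 0.3568] [0.5884 0.3567]
```

Emit:
play_rows --motion '[{"x": -0.35,"y": 0.3,"z": 0,"rx": 0,"ry": 0,"rz": 0},{"x": -0.75,"y": 0.6,"z": 0,"rx": 0,"ry": 0,"rz": 0},{"x": -0.8,"y": 0.65,"z": 0,"rx": 0,"ry": 0,"rz": 0},{"x": -0.8,"y": 0.65,"z": 0,"rx": 0,"ry": 0,"rz": 0},{"x": -0.8,"y": 0.65,"z": 0,"rx": 0,"ry": 0,"rz": 0},{"x": -0.8,"y": 0.65,"z": 0,"rx": 0,"ry": 0,"rz": 0},{"x": -0.8,"y": 0.65,"z": 0,"rx": 0,"ry": 0,"rz": 0},{"x": -0.8,"y": 0.65,"z": 0,"rx": 0,"ry": 0,"rz": 0},{"x": -0.8,"y": 0.65,"z": 0,"rx": 0,"ry": 0,"rz": 0},{"x": -0.8,"y": 0.65,"z": 0,"rx": 0,"ry": 0,"rz": 0},{"x": -0.6,"y": 0.4,"z": 0,"rx": 0,"ry": 0,"rz": 0},{"x": -0.34,"y": 0.23,"z": 0,"rx": 0,"ry": 0,"rz": 0},{"x": 0,"y": 0,"z": 0,"rx": 0,"ry": 0,"rz": 0},{"x": 0,"y": 0,"z": 0,"rx": 0,"ry": 0,"rz": 0}]'

```text
clock: 27.4
tool_pos: [0.5665, 0.0122, 0.1382]
orientation: [180.0, -0.0, -128.0]
force: [-0.9, 0.4, -0.6]
opening: 0.0451
gripper_force: 30.0
```

```bash
python3 go.py .568 .0125 .0325; python3 -c "
from h import *
S=cams.snapshot('scene')
cv2.imwrite('pics/s5.png',S[80:260,200:460].repeat(3,0).repeat(3,1))"
```

```text
t 27.4 pos [0.5665 0.0122 0.1382] [ 180.   -0. -128.] open 0.0451
turn units [ 0.   -0.01  0.01] shift units after turn [-0.05 -0.04  4.23] before turn [-0.05 -0.04  4.23]
```

View pics/s5.png

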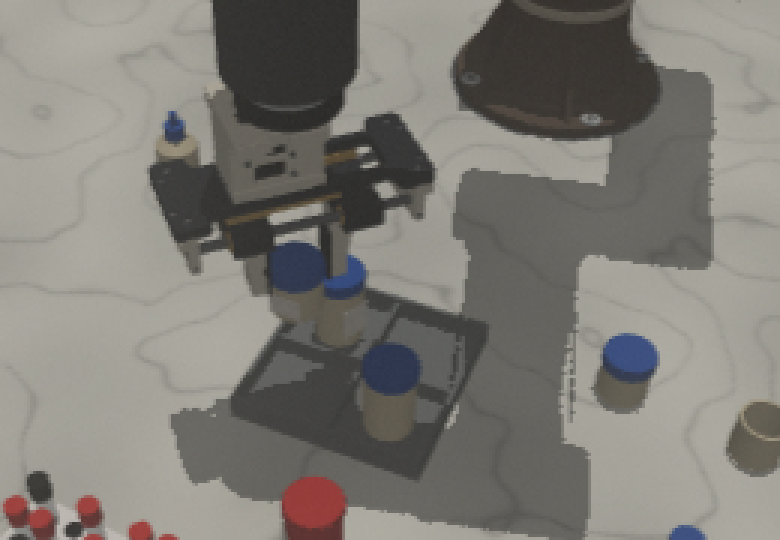

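Held short jar (lid crop 297,265) hangs over the left compartment; the tall jars stand at (341,275) and (391,368). Lowering.

Emit:
play_rows --motion '[{"x": -0.05,"y": -0.04,"z": 0.4,"rx": 0,"ry": 0,"rz": 0},{"x": 0,"y": 0,"z": 0.6,"rx": 0,"ry": 0,"rz": 0},{"x": 0,"y": 0,"z": 0.6,"rx": 0,"ry": 0,"rz": 0},{"x": 0,"y": 0,"z": 0.6,"rx": 0,"ry": 0,"rz": 0},{"x": 0,"y": 0,"z": 0.6,"rx": 0,"ry": 0,"rz": 0},{"x": 0,"y": 0,"z": 0.5,"rx": 0,"ry": 0,"rz": 0},{"x": 0,"y": 0,"z": 0.3,"rx": 0,"ry": 0,"rz": 0},{"x": 0,"y": 0,"z": 0.2,"rx": 0,"ry": 0,"rz": 0},{"x": 0,"y": 0,"z": 0.2,"rx": 0,"ry": 0,"rz": 0},{"x": 0,"y": 0,"z": 0.1,"rx": 0,"ry": 0,"rz": 0},{"x": 0,"y": 0,"z": 0.05,"rx": 0,"ry": 0,"rz": 0},{"x": 0,"y": 0,"z": 0.04,"rx": 0,"ry": 0,"rz": 0},{"x": 0,"y": 0,"z": 0,"rx": 0,"ry": 0,"rz": 0},{"x": 0,"y": 0,"z": 0,"rx": 0,"ry": 0,"rz": 0}]'

```text
clock: 29.2
tool_pos: [0.5683, 0.0131, 0.0337]
orientation: [-180.0, 0.0, -127.9]
force: [1.4, -0.5, -0.6]
opening: 0.0453
gripper_force: 30.0
```

Emit:
play_rows --motion '[{"x": 0,"y": 0,"z": 0.05,"rx": 0,"ry": 0,"rz": 0},{"x": 0,"y": 0,"z": 0,"rx": 0,"ry": 0,"rz": 0},{"x": 0,"y": 0,"z": 0,"rx": 0,"ry": 0,"rz": 0}]'

```text
clock: 29.58
tool_pos: [0.5683, 0.0131, 0.0325]
orientation: [-180.0, 0.0, -127.9]
force: [-0.2, 0.3, 0.8]
opening: 0.0454
gripper_force: 30.0
```

Emit:
play_rows --motion '[{"x": 0,"y": 0,"z": 0,"rx": 0,"ry": 0,"rz": 0},{"x": 0,"y": 0,"z": 0,"rx": 0,"ry": 0,"rz": 0},{"x": 0,"y": 0,"z": 0,"rx": 0,"ry": 0,"rz": 0},{"x": 0,"y": 0,"z": 0,"rx": 0,"ry": 0,"rz": 0}]' --fingers 0.4

```text
clock: 30.08
tool_pos: [0.5682, 0.013, 0.0323]
orientation: [180.0, -0.0, -128.0]
force: [-0.7, -0.2, 0.2]
opening: 0.0614
gripper_force: 0.0
```

Emit:
play_rows --motion '[{"x": 0,"y": 0,"z": -0.4,"rx": 0,"ry": 0,"rz": 0},{"x": 0,"y": 0,"z": -0.8,"rx": 0,"ry": 0,"rz": 0},{"x": 0,"y": 0,"z": -1,"rx": 0,"ry": 0,"rz": 0},{"x": 0,"y": 0,"z": -1,"rx": 0,"ry": 0,"rz": 0},{"x": 0,"y": 0,"z": -1,"rx": 0,"ry": 0,"rz": 0},{"x": 0,"y": 0,"z": -0.8,"rx": 0,"ry": 0,"rz": 0},{"x": 0,"y": 0,"z": 0,"rx": 0,"ry": 0,"rz": 0}]'

```text
clock: 30.95
tool_pos: [0.5693, 0.0133, 0.1597]
orientation: [-179.9, 0.2, -127.9]
force: [-0.7, 1.0, -1.5]
opening: 0.0617
gripper_force: 0.0
```

```bash
python3 go.py .4135 .249 .16
```

```text
t 30.95 pos [0.5693 0.0133 0.1597] [-179.9    0.2 -127.9] open 0.0617
turn units [-0.03  0.05  0.02] shift units after turn [-3.590e+00  1.072e+01 -1.000e-02] before turn [-3.6  10.71 -0.03]
```

Emit:
play_rows --motion '[{"x": -0.3,"y": 0.9,"z": 0,"rx": 0,"ry": 0,"rz": 0},{"x": -0.3,"y": 0.9,"z": 0,"rx": 0,"ry": 0,"rz": 0},{"x": -0.3,"y": 0.9,"z": 0,"rx": 0,"ry": 0,"rz": 0},{"x": -0.3,"y": 0.9,"z": 0,"rx": 0,"ry": 0,"rz": 0},{"x": -0.3,"y": 0.9,"z": 0,"rx": 0,"ry": 0,"rz": 0},{"x": -0.3,"y": 0.9,"z": 0,"rx": 0,"ry": 0,"rz": 0},{"x": -0.3,"y": 0.9,"z": 0,"rx": 0,"ry": 0,"rz": 0},{"x": -0.3,"y": 0.9,"z": 0,"rx": 0,"ry": 0,"rz": 0},{"x": -0.3,"y": 0.9,"z": 0,"rx": 0,"ry": 0,"rz": 0},{"x": -0.3,"y": 0.9,"z": 0,"rx": 0,"ry": 0,"rz": 0},{"x": -0.3,"y": 0.9,"z": 0,"rx": 0,"ry": 0,"rz": 0},{"x": -0.29,"y": 0.82,"z": 0,"rx": 0,"ry": 0,"rz": 0},{"x": 0,"y": 0,"z": 0,"rx": 0,"ry": 0,"rz": 0},{"x": 0,"y": 0,"z": 0,"rx": 0,"ry": 0,"rz": 0}]' --fingers 0.7

```text
clock: 32.7
tool_pos: [0.4119, 0.2482, 0.157]
orientation: [180.0, -0.0, -127.9]
force: [-0.5, -0.2, 0.2]
opening: 0.0744
gripper_force: 0.0
```

```bash
python3 go.py .4135 .249 .027; python3 -c "
from h import *
S=cams.snapshot('scene')
cv2.imwrite('pics/s6.png',S[80:260,240:500].repeat(3,0).repeat(3,1))"
```

```text
t 32.7 pos [0.4119 0.2482 0.157 ] [ 180.    -0.  -127.9] open 0.0744
turn units [ 0.   -0.01  0.02] shift units after turn [-0.06 -0.03  5.2 ] before turn [-0.07 -0.03  5.2 ]
```

View pics/s6.png

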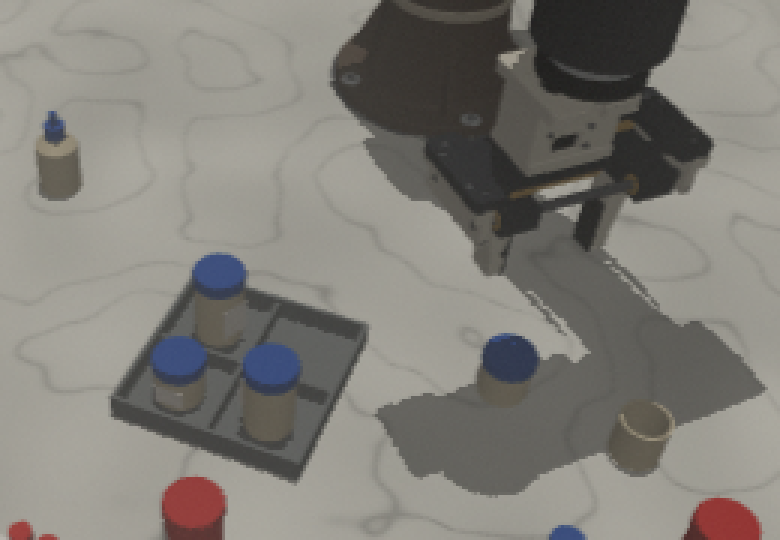

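Three jars are upright in their compartments (crop lids 219,275; 179,360; 272,368), caddy corners unchanged; the last short jar is at (509,358). Descending.

Emit:
play_rows --motion '[{"x": -0.06,"y": -0.03,"z": 0.9,"rx": 0,"ry": 0,"rz": 0},{"x": 0,"y": 0,"z": 0.9,"rx": 0,"ry": 0,"rz": 0},{"x": 0,"y": 0,"z": 0.9,"rx": 0,"ry": 0,"rz": 0},{"x": 0,"y": 0,"z": 0.8,"rx": 0,"ry": 0,"rz": 0},{"x": 0,"y": 0,"z": 0.7,"rx": 0,"ry": 0,"rz": 0},{"x": 0,"y": 0,"z": 0.5,"rx": 0,"ry": 0,"rz": 0},{"x": 0,"y": 0,"z": 0.5,"rx": 0,"ry": 0,"rz": 0},{"x": 0,"y": 0,"z": 0,"rx": 0,"ry": 0,"rz": 0},{"x": 0,"y": 0,"z": 0,"rx": 0,"ry": 0,"rz": 0}]'

```text
clock: 33.88
tool_pos: [0.4138, 0.2495, 0.0276]
orientation: [-180.0, 0.0, -127.9]
force: [0.8, 0.1, 0.2]
opening: 0.0745
gripper_force: 0.0
```

Emit:
play_rows --motion '[{"x": 0,"y": 0,"z": 0,"rx": 0,"ry": 0,"rz": 0},{"x": 0,"y": 0,"z": 0,"rx": 0,"ry": 0,"rz": 0},{"x": 0,"y": 0,"z": 0,"rx": 0,"ry": 0,"rz": 0},{"x": 0,"y": 0,"z": 0,"rx": 0,"ry": 0,"rz": 0},{"x": 0,"y": 0,"z": 0,"rx": 0,"ry": 0,"rz": 0},{"x": 0,"y": 0,"z": 0,"rx": 0,"ry": 0,"rz": 0}]' --fingers -1

```text
clock: 34.62
tool_pos: [0.4136, 0.2495, 0.0275]
orientation: [180.0, 0.0, -127.9]
force: [-1.7, -0.6, 4.7]
opening: 0.0451
gripper_force: 30.0
```

Emit:
play_rows --motion '[{"x": 0,"y": 0,"z": -0.4,"rx": 0,"ry": 0,"rz": 0},{"x": 0,"y": 0,"z": -0.8,"rx": 0,"ry": 0,"rz": 0},{"x": 0,"y": 0,"z": -0.8,"rx": 0,"ry": 0,"rz": 0},{"x": 0,"y": 0,"z": -0.8,"rx": 0,"ry": 0,"rz": 0},{"x": 0,"y": 0,"z": -0.8,"rx": 0,"ry": 0,"rz": 0},{"x": 0,"y": 0,"z": -0.8,"rx": 0,"ry": 0,"rz": 0},{"x": 0,"y": 0,"z": 0,"rx": 0,"ry": 0,"rz": 0}]'

```text
clock: 35.5
tool_pos: [0.4142, 0.25, 0.139]
orientation: [-180.0, 0.2, -127.9]
force: [-0.5, 0.2, -1.9]
opening: 0.045
gripper_force: 30.0
```

```bash
python3 go.py .474 .085 .1385
```

```text
t 35.5 pos [0.4142 0.25   0.139 ] [-180.     0.2 -127.9] open 0.045
turn units [-0.    0.05  0.01] shift units after turn [ 3.73 -5.95  0.02] before turn [ 3.73 -5.95  0.01]
```

Emit:
play_rows --motion '[{"x": 0.25,"y": -0.4,"z": 0,"rx": 0,"ry": 0,"rz": 0},{"x": 0.5,"y": -0.8,"z": 0,"rx": 0,"ry": 0,"rz": 0},{"x": 0.5,"y": -0.8,"z": 0,"rx": 0,"ry": 0,"rz": 0},{"x": 0.5,"y": -0.8,"z": 0,"rx": 0,"ry": 0,"rz": 0},{"x": 0.5,"y": -0.8,"z": 0,"rx": 0,"ry": 0,"rz": 0},{"x": 0.5,"y": -0.8,"z": 0,"rx": 0,"ry": 0,"rz": 0},{"x": 0.5,"y": -0.8,"z": 0,"rx": 0,"ry": 0,"rz": 0},{"x": 0.3,"y": -0.5,"z": 0,"rx": 0,"ry": 0,"rz": 0},{"x": 0.18,"y": -0.25,"z": 0,"rx": 0,"ry": 0,"rz": 0},{"x": 0,"y": 0,"z": 0,"rx": 0,"ry": 0,"rz": 0},{"x": 0,"y": 0,"z": 0,"rx": 0,"ry": 0,"rz": 0}]'

```text
clock: 36.88
tool_pos: [0.4734, 0.0847, 0.1373]
orientation: [180.0, -0.0, -127.9]
force: [-0.5, 0.3, -1.7]
opening: 0.045
gripper_force: 30.0
```

```bash
python3 go.py .474 .085 .0315
```

```text
t 36.875 pos [0.4734 0.0847 0.1373] [ 180.    -0.  -127.9] open 0.045
turn units [ 0.   -0.    0.02] shift units after turn [-0.02 -0.01  4.23] before turn [-0.02 -0.01  4.23]
```

Emit:
play_rows --motion '[{"x": -0.02,"y": 0,"z": 0.4,"rx": 0,"ry": 0,"rz": 0},{"x": 0,"y": 0,"z": 0.6,"rx": 0,"ry": 0,"rz": 0},{"x": 0,"y": 0,"z": 0.6,"rx": 0,"ry": 0,"rz": 0},{"x": 0,"y": 0,"z": 0.6,"rx": 0,"ry": 0,"rz": 0},{"x": 0,"y": 0,"z": 0.6,"rx": 0,"ry": 0,"rz": 0},{"x": 0,"y": 0,"z": 0.5,"rx": 0,"ry": 0,"rz": 0},{"x": 0,"y": 0,"z": 0.3,"rx": 0,"ry": 0,"rz": 0},{"x": 0,"y": 0,"z": 0.2,"rx": 0,"ry": 0,"rz": 0},{"x": 0,"y": 0,"z": 0.2,"rx": 0,"ry": 0,"rz": 0},{"x": 0,"y": 0,"z": 0.1,"rx": 0,"ry": 0,"rz": 0},{"x": 0,"y": 0,"z": 0.05,"rx": 0,"ry": 0,"rz": 0},{"x": 0,"y": 0,"z": 0.04,"rx": 0,"ry": 0,"rz": 0},{"x": 0,"y": 0,"z": 0,"rx": 0,"ry": 0,"rz": 0},{"x": 0,"y": 0,"z": 0,"rx": 0,"ry": 0,"rz": 0}]'

```text
clock: 38.62
tool_pos: [0.4739, 0.0848, 0.0327]
orientation: [-180.0, 0.0, -127.9]
force: [-1.0, -0.3, -0.8]
opening: 0.0452
gripper_force: 30.0
```

Emit:
play_rows --motion '[{"x": 0,"y": 0,"z": 0.05,"rx": 0,"ry": 0,"rz": 0},{"x": 0,"y": 0,"z": 0,"rx": 0,"ry": 0,"rz": 0},{"x": 0,"y": 0,"z": 0,"rx": 0,"ry": 0,"rz": 0}]'

```text
clock: 39.0
tool_pos: [0.4739, 0.0848, 0.0315]
orientation: [-180.0, 0.0, -127.9]
force: [-0.4, -0.3, 2.6]
opening: 0.0452
gripper_force: 30.0
```

Emit:
play_rows --motion '[{"x": 0,"y": 0,"z": 0,"rx": 0,"ry": 0,"rz": 0},{"x": 0,"y": 0,"z": 0,"rx": 0,"ry": 0,"rz": 0},{"x": 0,"y": 0,"z": 0,"rx": 0,"ry": 0,"rz": 0},{"x": 0,"y": 0,"z": 0,"rx": 0,"ry": 0,"rz": 0}]' --fingers 0.4

```text
clock: 39.5
tool_pos: [0.4738, 0.0847, 0.0313]
orientation: [180.0, -0.0, -128.0]
force: [0.5, -0.1, -0.8]
opening: 0.0614
gripper_force: 0.0
```

Emit:
play_rows --motion '[{"x": 0,"y": 0,"z": -0.4,"rx": 0,"ry": 0,"rz": 0},{"x": 0,"y": 0,"z": -0.8,"rx": 0,"ry": 0,"rz": 0},{"x": 0,"y": 0,"z": -1,"rx": 0,"ry": 0,"rz": 0},{"x": 0,"y": 0,"z": -1,"rx": 0,"ry": 0,"rz": 0},{"x": 0,"y": 0,"z": -1,"rx": 0,"ry": 0,"rz": 0},{"x": 0,"y": 0,"z": -1,"rx": 0,"ry": 0,"rz": 0},{"x": 0,"y": 0,"z": -1,"rx": 0,"ry": 0,"rz": 0},{"x": 0,"y": 0,"z": 0,"rx": 0,"ry": 0,"rz": 0},{"x": 0,"y": 0,"z": 0,"rx": 0,"ry": 0,"rz": 0}]'

```text
clock: 40.62
tool_pos: [0.4735, 0.0846, 0.1864]
orientation: [180.0, 0.0, -128.0]
force: [-0.3, -0.0, 0.1]
opening: 0.0612
gripper_force: 0.0
```

```bash
python3 -c "
from h import *
S=cams.snapshot('scene')
for b,s in blobs(S): print(b.round(1),s[4],onplane('scene',b,.0765)[:2].round(4),onplane('scene',b,.0500)[:2].round(4))
cv2.imwrite('pics/s7.png',S[80:260,240:500].repeat(3,0).repeat(3,1))"
```

```text
[ 44.8 148.6] 507 [ 0.7988 -0.6649] [ 0.7872 -0.7062]
[312.7 170.2] 150 [0.4854 0.0022] [ 0.4612 -0.0127]
[340.  181.9] 20 [0.4857 0.0838] [0.4616 0.0722]
[296.4 199. ] 108 [0.5928 0.0223] [0.5729 0.0083]
[429. 260.] 84 [0.5914 0.3569] [0.5715 0.3561]
```

View pics/s7.png

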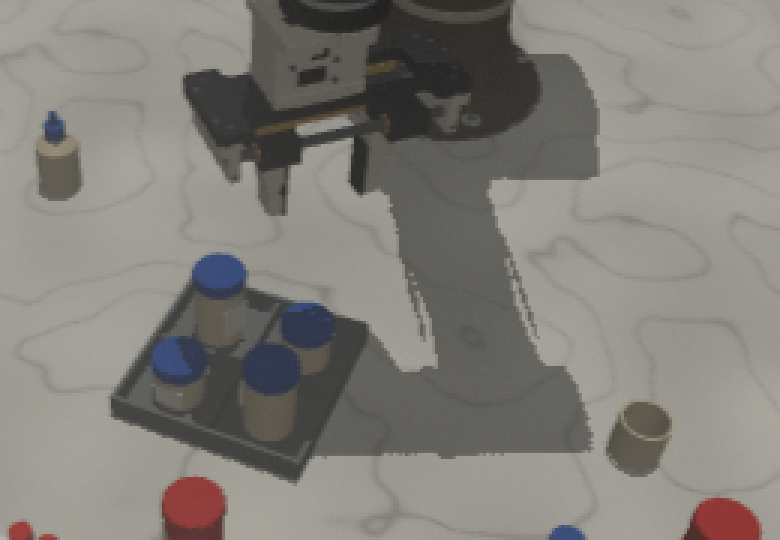

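All four jars stand upright, one per compartment (crop lids 219,275; 307,325; 179,360; 272,368). The caddy and the look-alikes are where they were, and the gripper is clear.

```bash
python3 -c "
from plant import workorder
print(workorder.close_job())"
```

```text
the job is handed in; nothing more can be done
None
```

I handed the job in at about 41 s: in the last picture all four jars stand upright, one per compartment, with the tall pair placed first on one diagonal and the short pair on the other, and the caddy and look-alikes do not appear to have moved; the hand-in call returned no verdict.

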